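# Set an encoder read head over a clipped glass scale

### The arm

A 6-joint arm with a two-finger parallel gripper is mounted at the origin on the work surface. World frame = base frame: x ahead of the robot, y to its left, z up, the work surface at z = 0. Lengths are in m, angles in rad, forces in N, time in s.
With the tool pointing down it reaches from about 0.35 to 0.975 m from the base axis. Payload 4.9 kg.
Tool frame: the origin (TCP) lies at the very end of the fingers, on their centre line; the grasp point (between the pads) lies 19 mm behind it; z points along the fingers, y is the line along which they close (so a half turn about z gives the same grasp; the last joint's range is limited). The gripper opens to 85 mm and grips with 20 to 120 N. Pads are 22 mm wide; open, the fingers measure 114 mm over their backs; the gripper's body (76 mm by 85 mm) begins 54 mm behind the grasp point. The pads swing forward as they close: fully open they stand 13 mm farther back than shut.
Start: joints at [1.05, 0.053, 1.613, -0, 1.476, -0.119], TCP at [0.244, 0.575, 0.231] pointing down, gripper open.
Joint ranges: [-3.01, 3.01], [-1.01, 2.22], [0.06, 2.58], [-1.02, 4.17], [0.09, 2.62], [-3.14, 3.14]. Speed limits (rad/s): [2.57, 2.57, 3.14, 3.14, 3.14, 3.14].

### API

Orientations are given as a rotation vector (axis times angle).
In Python, from station import ctrl, imaging gives the robot as it stands.
- The arm moves only by the tool play_rows, never from a script. Its argument "series" is a list of rows, each a list of 3 entries, a list of its own where there are three numbers: the opening, from 0 (shut) to 1 (fully open), then the shift along the tool's x, y, z each as a share of 0.05 m, from -1 to 1, then the turn, a rotation vector about the tool's x, y, z each as a share of 8 degrees, from -1 to 1. In form: [[grip, [dx, dy, dz], [ax, ay, az]], ...]. A call has 1 to 8 rows; each row shifts and turns the commanded pose from where the row before left it, along the tool's axes as they then stand; what a row does not reach is not made up. A row lasts 1/8 s, in which the tool goes at most 62.5 mm and 10.7 degrees, less where a joint would pass 70% of its speed; a pose out of reach is approached as far as the arm can. A call with a number of a shift or a turn outside -1 to 1 is refused whole. A call with a gripper value outside its range is refused whole. The fingers move at their own pace and stop on an object; "force" is the grip in N (left out, the last holds). Time passes only in rows, so rows that do not move let the fingers close. It gives the time, the measured TCP pose, the force, the opening and the grip force at its end, in the units of the state.
- ctrl.get_obs(): the state, without advancing time (a new reading comes with each control period).
- imaging.get_image(name): name is "scene" or "top" or "wrist"; returns a dict with "color" (480x640x3 uint8, blue, green, red), "fx", "fy", "cx", "cy" (pixels), "D" ([k1, k2, p1, p2, k3] as OpenCV has them; the pictures are not rectified), "extrinsics" (4x4, takes a point from world to camera coordinates); the wrist camera has in their place "hand_eye" (4x4, takes a point from camera to tool coordinates, whose origin is the TCP and whose axes are the flange's). Camera axes: x right, y down, z forward; pixel columns grow to the right and rows downward; lengths in m; the calibration is good to about 2 mm. A picture is of the moment at which its call begins: read the wrist's pose just before it. There is no depth.
- ctrl.finish_job(): hands the job in; it is judged then, once.
The state is a dict: "t": time; "q": joint angles; "dq": joint speeds; "effort": joint torques, N m; "tool_pos": TCP position; "tool_rot": TCP orientation; "contact_force": force on the tool from outside, world axes, zero at the start; "wrist_torque": the same for the moment, N m; "opening": finger opening in m; "grip_force": force on a finger pad.
Only numpy, scipy, OpenCV 4.12 (cv2) and the standard library are available. Lean on these libraries where they do the work, as an engineer would, in place of code of your own. Each camera call takes 0.05 s, during which the arm holds its last target. There are 200 camera calls.

### The job

On the setting fixture, press down the tail knob of the spring clip so that its nose lifts over the glass, swing it round its pivot screw until the nose is well over the end of the glass scale, and let it down and go, so that the clip alone holds the glass. With the scale clipped, slide the read-head tube down through its sleeve until the black ring mark is level with the sleeve's top, without bringing the tube onto the glass; then lift the nose again, swing the clip clear of the glass to the other side of its pivot and let go. Do not shift the glass scale at any time, and leave the other things on the bench where they are.

Things in the scene. Friction and masses are not known exactly. Their poses are not given: they have to be found in the camera images.
- fixture: Fixed aluminium base plate 200 x 250 x 20 mm. Origin on the table right below the clip's pivot screw; z up, +x (roughly to the robot's left) from the clip's tail to the stage, +y (roughly towards the robot) along the stage to the read head. In mm in this frame: plate x -85..115, y -110..140, top z 20; dark stage x 25..95, y 5..130, top z 35; column of the read head x 93..113, y 58..92, top z 105.
- lamp_bar (a point): Middle of the underside of the fixed grey lamp bar that runs along the fixture's y above the clip. Bar in the fixture's frame, mm: x -46..-10, y -108..138, z 145..167, on 12 mm posts at x -28, y -95 and 125. It overhangs the tail knob, so the gripper must come at the knob tilted about 40 degrees, fingers pointing to the fixture's +x and down.
- pivot (a point): Pivot screw of the clip, on its axis at the underside of the leaf: 45 mm above the fixture's origin. The leaf both swings round the vertical through here and rocks about a level line through here, across the leaf.
- tail_knob (a point): Upright steel post, 12 mm diameter, on the clip's tail 60 mm from the pivot, 45 to 77 mm above the table. Point: on its axis, 12 mm below its top. Pinch it with the fingers either side along the fixture's y. Pressed down it rocks the leaf like a seesaw; the spring resists with 2 N at first, 10 N at the stop 5.7 mm down, felt as a sharp rise. Being round it turns in the fingers as the clip swings.
- nose (a point): Centre of the underside of the clip's blunt square nose (10 x 10 mm), 65 mm from the pivot, opposite the tail. At rest clear of the glass it hangs 1.5 mm above the stage, lower than the glass's top, so it must be lifted to pass over the glass.
- clip_hub (a joint): Swing of the clip round its pivot screw, rad, -0.75 to 0.75, counter-clockwise from above. At 0 the nose points along the fixture's +x, the tail along -x. Positive swings the nose to +y over the glass (the tail to -y): at 0.4 to 0.7 it is well over the glass; below -0.1 it is clear, on the other side. It stays where it is left (about 0.7 N of friction at the knob).
- clip_leaf (a joint): Rocking of the spring leaf, rad, 0 (rest) to 0.095 (stop); grows as the tail is pressed down and the nose rises (65 mm x angle). The nose clears the glass's top above 0.054; about 0.054 when it rests on the glass, where it presses with about 6 N. At the stop the nose passes only about 2.5 mm above the glass, so press the tail to its stop and keep it there while swinging over the glass.
- scale_mid (a point): Centre of the loose glass scale, a pale glass plate 40 x 100 x 5 mm with dark graduation lines, lying flat on the stage, long side along the fixture's y (its own y is long, z up). Its middle is about 60 mm to +x and 64 mm to +y of the pivot, its near end 14 mm to +y of it.
- scale_end (a point): Middle of the glass scale's short end nearest to the clip (half-way up the thickness).
- tube_body (a joint): Depth of the read-head tube, m, 0 (up) to 0.033 (stop); grows as the tube goes down. At 0.025 the ring mark is level with the sleeve's top and the tube's foot is 5 mm above the glass; at 0.030 the foot touches the glass. Friction (4 N) holds it where it is left.
- tube_top (a point): Centre of the top of the black cap (24 mm diameter, 15 mm high) on the upright 16 mm steel read-head tube. Push it down or pinch the cap from above. 165 mm above the table at depth 0, 140 mm at the mark.
- tube_mark (a point): Centre of the thin black ring mark round the tube, 35 mm below the top of the cap; its height is to equal that of the sleeve's top.
- sleeve_top (a point): Centre of the top face of the sleeve (32 mm diameter) that guides the tube, 105 mm above the table, at x 60, y 75 mm in the fixture's frame.
- thumb_nut: Bystander: loose steel thumb nut, 20 mm wide, 14 mm high, on the base plate. Origin under its centre.
- motor: Bystander: loose small aluminium motor, 60 mm square foot, 111 mm high. Origin under its centre.
- driver: Bystander: loose screwdriver lying on the bench.
- connector: Bystander: loose round cable connector, 48 mm long, lying on the bench.
- cradle: Bystander: loose yellow plastic cradle block 90 x 60 x 55 mm. Origin under its centre.
- cover_plate: Bystander: loose aluminium cover plate 50 x 80 x 6 mm. Origin under its centre.

How it is judged:
By the outcome, as a careful person would: the job done as asked, in the order asked, and still so for the second after the job is handed in, with the robot touching nothing.
It also fails if it takes over 72 s, if anything falls off the work surface, if the arm or the gripper's body presses on something with over 40 N, if the wrist force passes 120 N, or if a joint passes its speed limit or range.

## Working session

There is one attempt and no reset: what is moved stays moved. The work goes in short steps, Python scripts to look and compute and a tool call to move; the robot and the scene stay as the last step left them, time stands still between calls to the robot, and variables do not carry over. Pictures are saved under pics/ and viewed, at most 10 in all, crops included, and the job is handed in when it is done.

Besides the shell and the picture viewer there is one more tool, called after "Call:" by a JSON object that holds its "name" and its "arguments", one argument or row to a line. play_rows: Moves the arm, as the interface text tells. Shift numbers are shares of 0.05 m and turn numbers shares of 8 degrees, none past 1 either way. Its arguments: {"type":"object","properties":{"series":{"type":"array"},"force":{"type":"number"}},"required":["series"]}

```bash
ls; mkdir -p pics
python3 - <<'E'
from station import ctrl, imaging
import cv2, json
o=ctrl.get_obs(); print({k:o[k] for k in ('t','q','tool_pos','tool_rot','opening','contact_force')})
for n in ('scene','top'):
    d=imaging.get_image(n); cv2.imwrite(f'pics/{n}0.png',d['color'])
    print(n,d['fx'],d['fy'],d['cx'],d['cy'],d['D'],d['extrinsics'])
E
```

```text
pics
{'t': 0.0, 'q': array([ 1.05002585e+00,  5.33607443e-02,  1.61432923e+00, -1.94417227e-05,
        1.47597450e+00, -1.18982850e-01]), 'tool_pos': array([0.24409331, 0.57467737, 0.23003956]), 'tool_rot': array([-0.62676038, -3.07778957,  0.00309826]), 'opening': 0.08519745709734379, 'contact_force': array([ 1.03851637,  0.00186397, -0.58029742])}
scene 598.1480792427134 598.1480792427134 313.52526129295694 234.9251474501085 [-0.20596908  0.          0.          0.          0.        ] [[ 0.51254419  0.85865217  0.00385961 -0.27287605]
 [ 0.68527023 -0.40633279 -0.60439919 -0.32894001]
 [-0.51740039  0.31242617 -0.79667228  1.77820277]
 [ 0.          0.          0.          1.        ]]
top 439.63266801184216 439.63266801184216 318.56113576224146 237.02864997685217 [-0.09334119  0.          0.          0.          0.        ] [[ 0.02329962 -0.99925758  0.03068249 -0.04282219]
 [-0.99699763 -0.02549196 -0.07311559  0.56994003]
 [ 0.07384346 -0.02888681 -0.99685139  1.04156558]
 [ 0.          0.          0.          1.        ]]
```

View pics/top0.png

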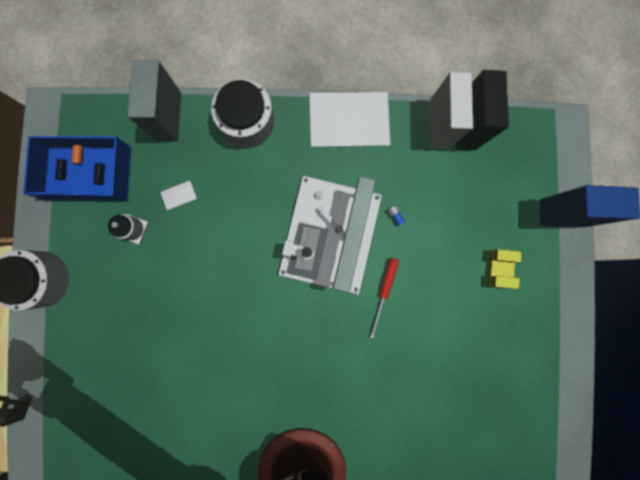

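View pics/scene0.png

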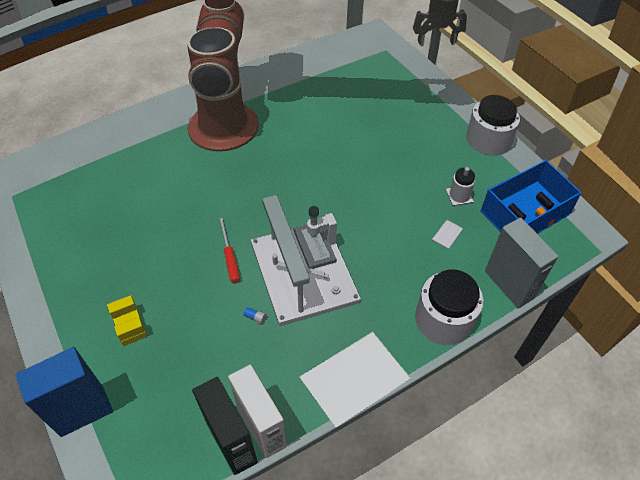

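The top view shows the fixture plate with corners at about (304,177), (381,195), (359,293) and (279,275). The scene view shows it near (305,260). I'll enlarge both for precise points.

Run:
```python
import cv2,numpy as np
a=cv2.imread('pics/top0.png')[165:305,265:395]; b=cv2.imread('pics/scene0.png')[185:335,235:370]
def up(i,s,o):
    j=cv2.resize(i,None,fx=s,fy=s,interpolation=cv2.INTER_CUBIC)
    h,w=i.shape[:2]
    for k in range(0,w,20): cv2.putText(j,str(k+o[0]),(k*s,8),0,.3,(0,0,255),1); cv2.line(j,(k*s,8),(k*s,14),(0,0,255),1)
    for k in range(0,h,20): cv2.putText(j,str(k+o[1]),(0,k*s+3),0,.3,(0,0,255),1)
    return j
A=up(a,3,(265,165));B=up(b,3,(235,185)); 
H=max(A.shape[0],B.shape[0]); p=lambda x:cv2.copyMakeBorder(x,0,H-x.shape[0],0,0,cv2.BORDER_CONSTANT)
cv2.imwrite('pics/c1.png',np.hstack([p(A),p(B)])[:600,:800]); print(A.shape,B.shape)
```

```text
(420, 390, 3) (450, 405, 3)
```

View pics/c1.png

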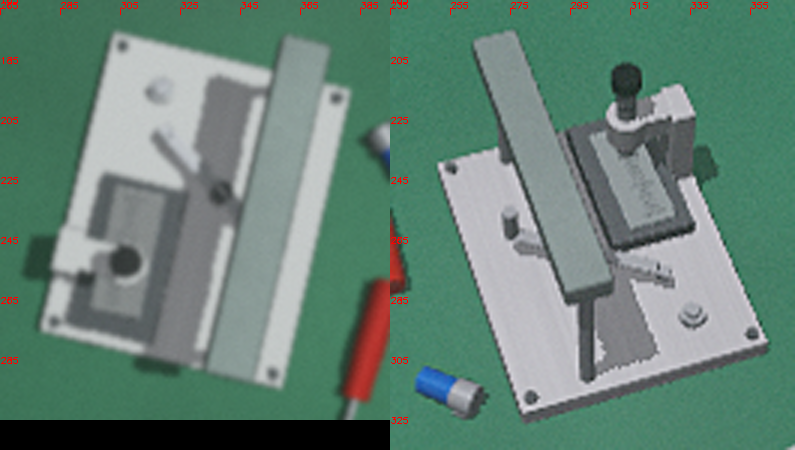

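```bash
cat > h.py <<'E'
import numpy as np, cv2
from scipy.optimize import least_squares
from scipy.spatial.transform import Rotation as R
K=lambda f,cx,cy:np.array([[f,0,cx],[0,f,cy],[0,0,1]])
CAM={'scene':(K(598.14808,313.52526,234.92515),np.array([-0.20596908,0,0,0,0]),np.array([[0.51254419,0.85865217,0.00385961,-0.27287605],[0.68527023,-0.40633279,-0.60439919,-0.32894001],[-0.51740039,0.31242617,-0.79667228,1.77820277]])),
'top':(K(439.632668,318.561136,237.02865),np.array([-0.09334119,0,0,0,0]),np.array([[0.02329962,-0.99925758,0.03068249,-0.04282219],[-0.99699763,-0.02549196,-0.07311559,0.56994003],[0.07384346,-0.02888681,-0.99685139,1.04156558]]))}
def proj(n,P):
    k,d,E=CAM[n]; return cv2.projectPoints(np.atleast_2d(P).astype(float),cv2.Rodrigues(E[:,:3])[0],E[:,3],k,d)[0][:,0]
def f2w(p,P): # p=(x,y,yaw); P mm
    P=np.atleast_2d(P)/1000.; c,s=np.cos(p[2]),np.sin(p[2]); return P@np.array([[c,-s,0],[s,c,0],[0,0,1]]).T+[p[0],p[1],0]
E
cat > fit.py <<'E'
from h import *
T=[((113,32),(115,-110,20)),((350,90),(-85,-110,20)),((282,387),(-85,140,20)),((40,330),(115,140,20)),((284,35),(-10,-108,167)),((329,45),(-46,-108,167)),((252,385),(-46,138,167)),((206,372),(-10,138,167)),((125,262),(60,75,165))]
S=[((438,165),(-85,140,20)),((522,413),(-85,-110,20)),((768,343),(115,-110,20)),((472,42),(-46,138,167)),((516,30),(-10,138,167)),((613,278),(-10,-108,167)),((567,293),(-46,-108,167)),((627,68),(60,75,165))]
def px(n,c):
    c=np.array(c,float); o=(265,165) if n=='top' else (235,185)
    if n=='scene': c=c-[390,0]
    return (c+.5)/3-.5+o
def res(p,L): return np.concatenate([(proj(n,f2w(p,P))-px(n,c)).ravel() for n,c,P in L])
LT=[('top',*a) for a in T]; LS=[('scene',*a) for a in S]
for L in (LT,LS,LT+LS):
    r=least_squares(res,[.5,-.05,1.4],args=(L,),loss='soft_l1'); print(r.x.round(4)); print(res(r.x,L).reshape(-1,2).round(1).tolist())
p=r.x
# hub angle from knob top (scene), nose (both)
def rh(a):
    c,s=np.cos(a[0]),np.sin(a[0])
    return np.concatenate([(proj('scene',f2w(p,[-60*c,-60*s,77]))-px('scene',(510,211))).ravel(),(proj('top',f2w(p,[66*c,66*s,41]))-px('top',(160,132))).ravel()])
r=least_squares(rh,[-.5]); print('hub',r.x,r.fun.round(1))
np.save('p.npy',p)
E
python3 fit.py
```

```text
[ 0.5897 -0.0748  1.3603]
[[-0.1, 0.0], [0.1, -0.1], [-0.1, 0.6], [-0.2, 0.4], [-0.4, -0.9], [1.0, -0.3], [0.5, 0.1], [-1.0, 0.4], [0.2, -0.3]]
[ 0.5925 -0.0748  1.3551]
[[-0.3, -0.5], [0.1, 0.5], [0.2, 0.1], [-0.2, -0.9], [-0.0, -0.6], [0.7, 0.9], [-0.4, 0.4], [0.0, -0.3]]
[ 0.5907 -0.0747  1.3586]
[[-0.1, -0.4], [0.1, -0.5], [-0.2, 0.2], [-0.3, -0.1], [-0.4, -1.4], [1.0, -0.7], [0.3, -0.4], [-1.2, -0.1], [0.1, -0.8], [-0.7, -0.8], [-0.1, -0.1], [-0.1, -0.7], [-0.7, -1.4], [-0.5, -1.1], [0.5, 0.2], [-0.6, -0.2], [-0.5, -0.9]]
hub [-0.56424389] [-0.6  0.6  0.9  0.1]
```

```bash
cat >> h.py <<'E'
p=np.array([.5907,-.0747,1.3586])
def Rt(tilt,flip=1,yaw=0): # tool pose, tilted in fixture xz, tool y = -flip*fixture y
    t=np.radians(tilt); z=np.array([np.sin(t),0,-np.cos(t)]); y=np.array([0,-flip*1.,0]); 
    return R.from_euler('z',p[2]+yaw)*R.from_matrix(np.c_[np.cross(y,z),y,z])
def w2f(P):
    c,s=np.cos(p[2]),np.sin(p[2]); d=np.atleast_2d(P)-[p[0],p[1],0]; return (d@np.array([[c,-s,0],[s,c,0],[0,0,1]]))*1000
def plan(pos,rot,tgt,Rtg,n,g,frac=None):
    """straight line rows; returns end pose using rounded numbers"""
    r0=rot; pos=np.array(pos,float); st=(np.array(tgt)-pos)/n; tot=(r0.inv()*Rtg).as_rotvec(); out=[]
    for k in range(n):
        a=np.round((rot.inv().apply(np.array(tgt)-pos)/(n-k))/.05,3); w=np.round((rot.inv()*Rtg).as_rotvec()/(n-k)/np.radians(8),3)
        out.append([g,a.tolist(),w.tolist()])
        pos=pos+rot.apply(a*.05); rot=rot*R.from_rotvec(w*np.radians(8))
    for o in out: print(o)
    return pos,rot
def here():
    from station import ctrl
    o=ctrl.get_obs(); return o['tool_pos'],R.from_rotvec(o['tool_rot']),o
E
python3 - <<'E'
from h import *
from station import imaging
print(imaging.get_image('wrist')['hand_eye'].round(3))
P,r,o=here(); print(r.as_matrix().round(2))
for f in (1,-1):print(f,np.degrees((r.inv()*Rt(43,f)).magnitude()))
K=np.array([-50.7,32.1,70]); z=np.array([np.sin(np.radians(43)),0,-np.cos(np.radians(43))])
W=K+14*z
W2=f2w(p,W-120*z)[0]; print(W2,f2w(p,W))
Rtg=Rt(43,1) if (r.inv()*Rt(43,1)).magnitude()<(r.inv()*Rt(43,-1)).magnitude() else Rt(43,-1)
mid=(P+W2)/2; mid[2]=.36; mid[0]-=0.0
import scipy.spatial.transform as s
half=r*R.from_rotvec((r.inv()*Rtg).as_rotvec()*.5)
a,b=plan(P,r,mid,half,8,.6); print(); W3=W2.copy(); W3[2]=.26; plan(a,b,W3,Rtg,8,.6)
E
```

```text
[[-0.    -0.96  -0.281  0.072]
 [ 1.    -0.001  0.    -0.001]
 [-0.001 -0.281  0.96  -0.143]
 [ 0.     0.     0.     1.   ]]
[[-0.92  0.39 -0.  ]
 [ 0.39  0.92 -0.  ]
 [ 0.   -0.   -1.  ]]
1 88.37582576232214
-1 107.33970617734963
[ 0.53341698 -0.18817271  0.14752349] [[ 0.55065306 -0.10816851  0.05976105]]
[0.6, [-0.706, -0.737, -0.323], [-0.232, 0.28, 0.587]]
[0.6, [-0.749, -0.666, -0.374], [-0.232, 0.28, 0.587]]
[0.6, [-0.785, -0.59, -0.425], [-0.232, 0.28, 0.587]]
[0.6, [-0.813, -0.51, -0.474], [-0.232, 0.28, 0.587]]
[0.6, [-0.832, -0.426, -0.521], [-0.232, 0.28, 0.587]]
[0.6, [-0.842, -0.34, -0.566], [-0.232, 0.281, 0.587]]
[0.6, [-0.843, -0.252, -0.609], [-0.231, 0.28, 0.587]]
[0.6, [-0.836, -0.163, -0.649], [-0.232, 0.281, 0.586]]

[0.6, [-1.028, -0.151, -0.156], [-0.232, 0.28, 0.587]]
[0.6, [-1.029, -0.061, -0.199], [-0.232, 0.28, 0.587]]
[0.6, [-1.022, 0.03, -0.24], [-0.232, 0.28, 0.587]]
[0.6, [-1.006, 0.122, -0.277], [-0.232, 0.28, 0.587]]
[0.6, [-0.98, 0.213, -0.31], [-0.232, 0.28, 0.587]]
[0.6, [-0.946, 0.303, -0.34], [-0.231, 0.28, 0.587]]
[0.6, [-0.904, 0.39, -0.365], [-0.232, 0.281, 0.587]]
[0.6, [-0.855, 0.474, -0.385], [-0.231, 0.281, 0.586]]
```

Call:
{"name": "play_rows", "arguments": {
  "series": [
    [0.6,[-0.71,-0.74,-0.32],[-0.23,0.28,0.59]],
    [0.6,[-0.75,-0.67,-0.37],[-0.23,0.28,0.59]],
    [0.6,[-0.785,-0.59,-0.425],[-0.23,0.28,0.59]],
    [0.6,[-0.81,-0.51,-0.47],[-0.23,0.28,0.59]],
    [0.6,[-0.83,-0.43,-0.52],[-0.23,0.28,0.59]],
    [0.6,[-0.84,-0.34,-0.57],[-0.23,0.28,0.59]],
    [0.6,[-0.84,-0.25,-0.61],[-0.23,0.28,0.59]],
    [0.6,[-0.84,-0.16,-0.65],[-0.23,0.28,0.59]]
  ],
  "force": 40
}}

```text
t: 1.15
tool_pos: [0.3884, 0.1916, 0.3609]
tool_rot: [-1.459, -2.456, -0.449]
contact_force: [1.0, -0.6, 0.2]
opening: 0.0513
grip_force: 0.0
```

Call:
{"name": "play_rows", "arguments": {
  "series": [
    [0.6,[-1,-0.15,-0.16],[-0.23,0.28,0.59]],
    [0.6,[-1,-0.06,-0.2],[-0.23,0.28,0.59]],
    [0.6,[-1,0.03,-0.24],[-0.23,0.28,0.59]],
    [0.6,[-1,0.12,-0.28],[-0.23,0.28,0.59]],
    [0.6,[-0.98,0.21,-0.31],[-0.23,0.28,0.59]],
    [0.6,[-0.95,0.3,-0.34],[-0.23,0.28,0.59]],
    [0.6,[-0.9,0.39,-0.37],[-0.23,0.28,0.59]],
    [0.6,[-0.86,0.47,-0.39],[-0.23,0.28,0.59]]
  ]
}}

```text
t: 2.15
tool_pos: [0.5294, -0.1879, 0.2621]
tool_rot: [-1.999, -1.597, -0.782]
contact_force: [0.2, 0.2, 0.3]
opening: 0.051
grip_force: 0.0
```

Run:
```python
from h import *
from station import imaging
P,r,o=here(); print(P,w2f(P),np.degrees((r.inv()*Rt(43)).as_rotvec()),o['q'].round(2),o['t'])
d=imaging.get_image('wrist'); cv2.imwrite('pics/w1.png',d['color']); np.savez('w1.npz',P=P,r=r.as_rotvec(),he=d['hand_eye'],K=[d['fx'],d['cx'],d['cy']],D=d['D'])
print(d['fx'],d['cx'],d['cy'],d['D'])
```

```text
[ 0.52942989 -0.18787856  0.2620674 ] [[-123.54398527   36.059613    262.0674017 ]] [ 0.08941592  0.03385725 -0.55532639] [-0.77  0.06  1.68  0.64  1.81 -0.53] 2.15
393.10414461443196 321.14447616428123 242.6502372757884 [-0.04459803  0.          0.          0.          0.        ]
```

View pics/w1.png

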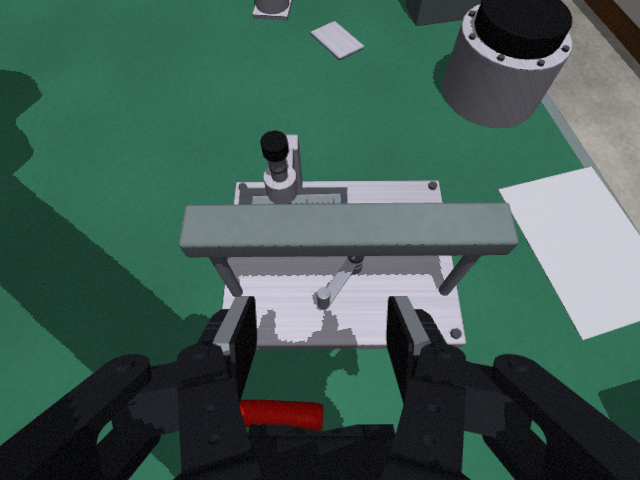

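The wrist view shows the knob top at about (323,291), with the bar and plate corners clear and the fingers either side. I'll refine the pose from this image.

Run:
```python
from h import *
import h
d=np.load('w1.npz'); Tw=np.eye(4); Tw[:3,:3]=R.from_rotvec(d['r']).as_matrix(); Tw[:3,3]=d['P']
E=np.linalg.inv(Tw@d['he']); f,cx,cy=d['K']
CAM['wrist']=(K(f,cx,cy),d['D'],E[:3])
L=[((440,181),(115,-110,20)),((236,182),(115,140,20)),((465,345),(-85,-110,20)),((187,206),(-10,138,167)),((511,203),(-10,-108,167)),((182,247),(-46,138,167)),((515,244),(-46,-108,167)),((274,138),(60,75,165))]
res=lambda q:np.concatenate([(proj('wrist',f2w(q,P))-c).ravel() for c,P in L])
r=least_squares(res,h.p,loss='soft_l1'); print(r.x.round(4)); print(res(r.x).reshape(-1,2).round(1).tolist())
for q in (r.x,h.p):
  rr=least_squares(lambda a:(proj('wrist',f2w(q,[-60*np.cos(a[0]),-60*np.sin(a[0]),77]))-(323,291)).ravel(),[-.5]); print(rr.x,rr.fun)
# knob point at z=77 direct
rr=least_squares(lambda a:(proj('wrist',[a[0],a[1],.077])-(323,291)).ravel(),[.58,-.1]); print('knob',rr.x,w2f([*rr.x,.077]))
```

```text
[ 0.5901 -0.0768  1.3556]
[[-0.1, -0.4], [0.0, 0.0], [2.7, 0.0], [-2.4, -1.5], [1.1, -0.8], [-5.1, 0.7], [8.4, 1.1], [-0.6, -4.3]]
[-0.63556198] [-1.08897881  1.57850251]
[-0.6200716] [ 0.02449476 -0.03702894]
knob [ 0.54630287 -0.11512171] [[-48.86544544  34.88821811  77.        ]]
```

Run:
```python
from h import *
P,r,o=here(); Rg=Rt(43); z=Rg.as_matrix()[:,2]
W=np.array([.5463,-.1151,.070])+.014*z
a,b=plan(P,r,W-.11*z,Rg,4,.6); print(); plan(a,b,W-.01*z,Rg,4,.6)
```

```text
[0.6, [-0.35, 0.005, 0.477], [0.006, 0.001, -0.034]]
[0.6, [-0.35, 0.004, 0.477], [0.006, 0.001, -0.034]]
[0.6, [-0.35, 0.002, 0.476], [0.005, 0.002, -0.034]]
[0.6, [-0.351, 0.001, 0.477], [0.006, 0.001, -0.034]]

[0.6, [0.0, 0.0, 0.5], [-0.0, 0.0, 0.0]]
[0.6, [0.0, 0.0, 0.5], [-0.0, 0.0, 0.0]]
[0.6, [0.0, 0.0, 0.5], [-0.0, 0.0, 0.0]]
[0.6, [0.001, 0.0, 0.5], [-0.0, 0.0, 0.0]]
```

Call:
{"name": "play_rows", "arguments": {
  "series": [
    [0.6,[-0.35,0.005,0.477],[0,0,-0.034]],
    [0.6,[-0.35,0.005,0.477],[0,0,-0.034]],
    [0.6,[-0.35,0,0.477],[0,0,-0.034]],
    [0.6,[-0.35,0,0.477],[0,0,-0.034]],
    [0.6,[0,0,0.5],[0,0,0]],
    [0.6,[0,0,0.5],[0,0,0]],
    [0.6,[0,0,0.3],[0,0,0]],
    [0.6,[0,0,0],[0,0,0]]
  ]
}}

```text
t: 3.2
tool_pos: [0.5412, -0.1287, 0.0968]
tool_rot: [-1.983, -1.622, -0.786]
contact_force: [0.3, -0.2, 0.2]
opening: 0.0517
grip_force: 0.0
```

Run:
```python
from h import *
from station import imaging
P,r,o=here(); Rg=Rt(43); z=Rg.as_matrix()[:,2]
print(P,w2f(P),o['contact_force'],np.degrees((r.inv()*Rg).as_rotvec()))
W=np.array([.5463,-.1151,.070])+.014*z; print(r.inv().apply(W-P)/.05)
d=imaging.get_image('wrist'); cv2.imwrite('pics/w2.png',d['color']); np.savez('w1.npz',P=P,r=r.as_rotvec(),he=d['hand_eye'],K=[d['fx'],d['cx'],d['cy']],D=d['D'])
```

```text
[ 0.54124524 -0.12872526  0.09679086] [[-63.22905156  36.96740042  96.79085543]] [ 0.26209927 -0.15925534  0.24069452] [-0.10629069  0.07065091  0.68954194]
[-0.15445396  0.04118427  0.86818633]
```

View pics/w2.png

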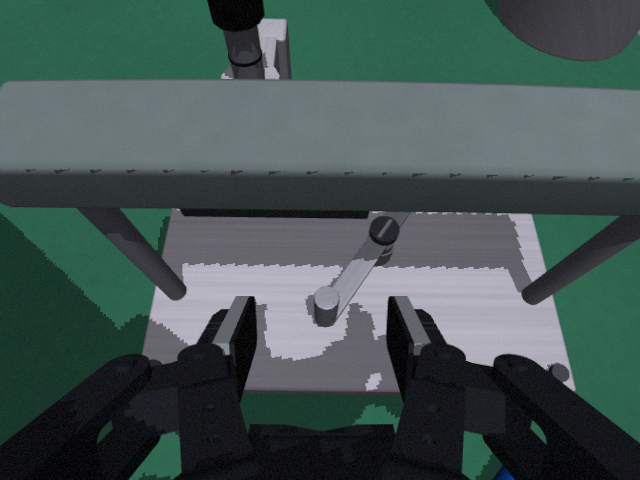

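Knob top now at (327,293), centred between the fingers at (240–400). I'll recompute the knob position and the final approach.

Run:
```python
from h import *
d=np.load('w1.npz'); Tw=np.eye(4); Tw[:3,:3]=R.from_rotvec(d['r']).as_matrix(); Tw[:3,3]=d['P']
E=np.linalg.inv(Tw@d['he']); f,cx,cy=d['K']; CAM['wrist']=(K(f,cx,cy),d['D'],E[:3])
for px in ((327,293),):
  rr=least_squares(lambda a:(proj('wrist',[a[0],a[1],.077])-px).ravel(),[.58,-.1]); k=rr.x; print('knob',k,w2f([*k,.077]))
rr=least_squares(lambda a:(proj('wrist',[a[0],a[1],.055])-(384,229)).ravel(),[.58,-.1]); print('pivot(z55)',rr.x,w2f([*rr.x,.055]))
P,r,o=here(); Rg=Rt(43); z=Rg.as_matrix()[:,2]
W=np.array([*k,.070])+.014*z
a,b=plan(P,r,W-.025*z,Rg,2,.6); plan(a,b,W,Rg,2,.6)
```

```text
knob [ 0.54676698 -0.11487865] [[-48.53009195  34.48570601  77.        ]]
pivot(z55) [ 0.58837624 -0.07657695] [[-2.32425122  1.87633704 55.        ]]
[0.6, [-0.076, 0.017, 0.198], [-0.001, 0.007, 0.046]]
[0.6, [-0.076, 0.016, 0.197], [-0.0, 0.007, 0.045]]
[0.6, [-0.0, 0.0, 0.25], [-0.0, 0.0, 0.0]]
[0.6, [-0.0, 0.001, 0.25], [-0.0, 0.0, 0.0]]
```

Call:
{"name": "play_rows", "arguments": {
  "series": [
    [0.6,[-0.076,0.017,0.2],[0,0.007,0.045]],
    [0.6,[-0.076,0.016,0.2],[0,0.007,0.045]],
    [0.6,[0,0,0.25],[0,0,0]],
    [0.6,[0,0,0.25],[0,0,0]],
    [0.6,[0,0,0],[0,0,0]]
  ]
}}

```text
t: 3.88
tool_pos: [0.5481, -0.1042, 0.0583]
tool_rot: [-1.99, -1.607, -0.783]
contact_force: [0.7, -0.4, -0.8]
opening: 0.0514
grip_force: 0.0
```

Run:
```python
from h import *
P,r,o=here(); Rg=Rt(43); z=Rg.as_matrix()[:,2]
print(P,w2f(P),o['contact_force'],np.degrees((r.inv()*Rg).as_rotvec()))
W=np.array([.54677,-.11488,.070])+.014*z; print(r.inv().apply(W-P)*1000)
```

```text
[ 0.54807147 -0.10421665  0.05833115] [[-37.83250045  35.45597101  58.33115209]] [ 0.7397283  -0.36323806 -0.7557711 ] [-0.12572926 -0.0550391  -0.04896879]
[ 0.13650013  0.96936383 -1.83226422]
```

Well placed; close on the knob.

Call:
{"name": "play_rows", "arguments": {
  "series": [
    [0,[0,0.02,-0.03],[0,0,0]],
    [0,[0,0,0],[0,0,0]],
    [0,[0,0,0],[0,0,0]],
    [0,[0,0,0],[0,0,0]],
    [0,[0,0,0],[0,0,0]],
    [0,[0,0,0],[0,0,0]]
  ],
  "force": 40
}}

```text
t: 4.62
tool_pos: [0.5498, -0.1073, 0.061]
tool_rot: [-1.992, -1.609, -0.785]
contact_force: [-3.7, -4.7, 3.6]
opening: 0.0105
grip_force: 39.3
```

Run:
```python
from h import *
from station import imaging
P,r,o=here(); print(w2f(P),o['contact_force'],o['wrist_torque'],o['opening'])
a=imaging.get_image('wrist')['color'][180:430,190:460]; b=imaging.get_image('scene')['color'][170:330,230:380]
cv2.imwrite('pics/c2.png',np.hstack([cv2.resize(a,(432,400)),cv2.resize(b,(368,400),interpolation=2)]))
```

```text
[[-40.49711046  33.14460984  61.04141312]] [-3.69470505 -4.6501079   3.59644727] [-0.45344537  0.30241437  0.19812305] 0.010503663487861283
```

View pics/c2.png

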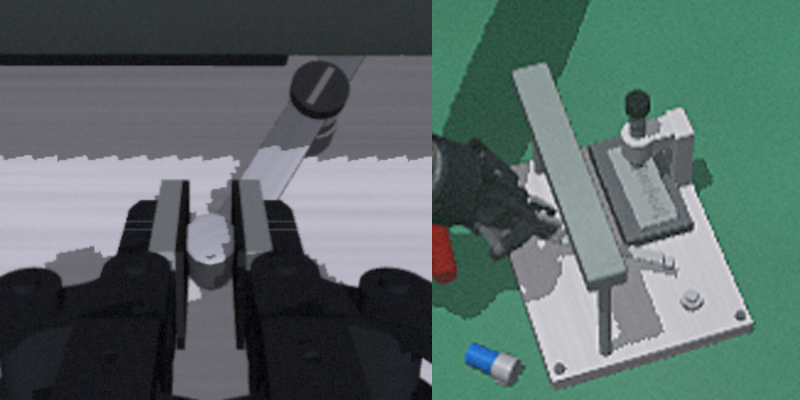

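The knob is pinched mid-pad and the clip is at its original swing. Next I press down.

```bash
cat >> h.py <<'E'
def fdir(v): # fixture-frame mm vector -> tool units for tilt-43 tool
    c,s=np.cos(p[2]),np.sin(p[2]); w=np.array([c*v[0]-s*v[1],s*v[0]+c*v[1],v[2]]); return (Rt(43).inv().apply(w)/50).round(4)
E
python3 - <<'E'
from h import *
print('down1',fdir([0,0,-1]),'out2.4',fdir([-2.4*.84,2.4*.55,0]))
E
```

```text
down1 [-0.0136  0.      0.0146] out2.4 [-0.0295 -0.0264 -0.0275]
```

Call:
{"name": "play_rows", "arguments": {
  "series": [
    [0,[-0.028,-0.007,0.015],[0,0,0]],
    [0,[-0.028,-0.007,0.015],[0,0,0]],
    [0,[-0.028,-0.007,0.015],[0,0,0]],
    [0,[-0.028,-0.007,0.015],[0,0,0]],
    [0,[0,0,0],[0,0,0]]
  ]
}}

```text
t: 5.35
tool_pos: [0.5494, -0.1085, 0.0579]
tool_rot: [-1.989, -1.609, -0.791]
contact_force: [-3.0, -1.7, 13.0]
opening: 0.0103
grip_force: 40.4
```

Call:
{"name": "play_rows", "arguments": {
  "series": [
    [0,[-0.02,0,0.022],[0,0,0]],
    [0,[-0.02,0,0.022],[0,0,0]],
    [0,[0,0,0],[0,0,0]]
  ]
}}

```text
t: 5.72
tool_pos: [0.5495, -0.1097, 0.0552]
tool_rot: [-1.99, -1.61, -0.79]
contact_force: [-6.7, -6.4, 14.6]
opening: 0.0106
grip_force: 42.6
```

Call:
{"name": "play_rows", "arguments": {
  "series": [
    [0,[-0.02,0,0.022],[0,0,0]],
    [0,[-0.02,0,0.022],[0,0,0]],
    [0,[0,0,0],[0,0,0]]
  ]
}}

```text
t: 6.1
tool_pos: [0.55, -0.1104, 0.0534]
tool_rot: [-1.99, -1.612, -0.791]
contact_force: [-8.4, -8.9, 20.3]
opening: 0.0102
grip_force: 44.2
```

Run:
```python
from h import *
from station import imaging
P,r,o=here(); print(w2f(P))
a=imaging.get_image('wrist')['color'][180:430,190:460]; b=imaging.get_image('scene')['color'][170:330,230:380]
cv2.imwrite('pics/c3.png',np.hstack([cv2.resize(a,(432,400)),cv2.resize(b,(368,400),interpolation=2)]))
```

```text
[[-43.50211861  32.30604428  53.36168313]]
```

View pics/c3.png

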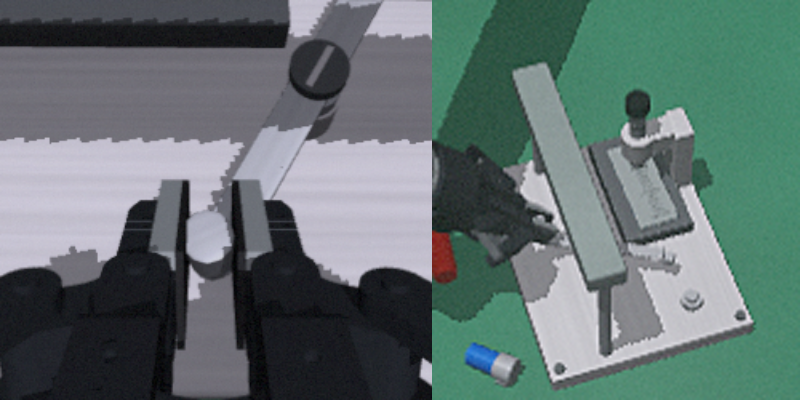

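The picture shows the leaf tilted, the nose raised about 2 px and the knob still mid-pad. The force has risen to about 20 N, so it's at the stop. Next I plan the swing arc.

Run:
```python
from h import *
hs=np.concatenate([np.linspace(-.57,0,9),np.linspace(0,.55,9)[1:]])
for a,b in zip(hs,hs[1:]): print(round(b,3),fdir([-61.5*(np.cos(b)-np.cos(a)),-61.5*(np.sin(b)-np.sin(a)),0]).round(3).tolist())
```

```text
-0.499 [-0.033, 0.075, -0.03]
-0.428 [-0.029, 0.078, -0.027]
-0.356 [-0.024, 0.081, -0.023]
-0.285 [-0.02, 0.083, -0.019]
-0.214 [-0.016, 0.085, -0.015]
-0.142 [-0.011, 0.086, -0.011]
-0.071 [-0.007, 0.087, -0.006]
0.0 [-0.002, 0.088, -0.002]
0.069 [0.002, 0.084, 0.002]
0.138 [0.006, 0.084, 0.006]
0.206 [0.011, 0.083, 0.01]
0.275 [0.015, 0.082, 0.014]
0.344 [0.019, 0.08, 0.018]
0.413 [0.023, 0.079, 0.021]
0.481 [0.027, 0.076, 0.025]
0.55 [0.03, 0.074, 0.028]
```

Call:
{"name": "play_rows", "arguments": {
  "series": [
    [0,[-0.033,0.075,-0.03],[0,0,0]],
    [0,[-0.029,0.078,-0.027],[0,0,0]],
    [0,[-0.024,0.081,-0.023],[0,0,0]],
    [0,[-0.02,0.083,-0.019],[0,0,0]],
    [0,[-0.016,0.085,-0.015],[0,0,0]],
    [0,[-0.011,0.086,-0.011],[0,0,0]],
    [0,[-0.007,0.087,-0.006],[0,0,0]],
    [0,[0,0,0],[0,0,0]]
  ],
  "force": 50
}}

```text
t: 7.2
tool_pos: [0.5747, -0.1249, 0.0513]
tool_rot: [-1.99, -1.611, -0.787]
contact_force: [-6.5, -6.4, 12.0]
opening: 0.0103
grip_force: 50.5
```

Run:
```python
from h import *
from station import imaging
P,r,o=here(); print(w2f(P),o['contact_force'])
a=imaging.get_image('wrist')['color'][180:430,190:460]; b=imaging.get_image('scene')['color'][170:330,230:380]
cv2.imwrite('pics/c4.png',np.hstack([cv2.resize(a,(432,400)),cv2.resize(b,(368,400),interpolation=2)]))
```

```text
[[-52.48142371   5.02859028  51.33148468]] [-6.45663387 -6.3624562  12.00906321]
```

View pics/c4.png

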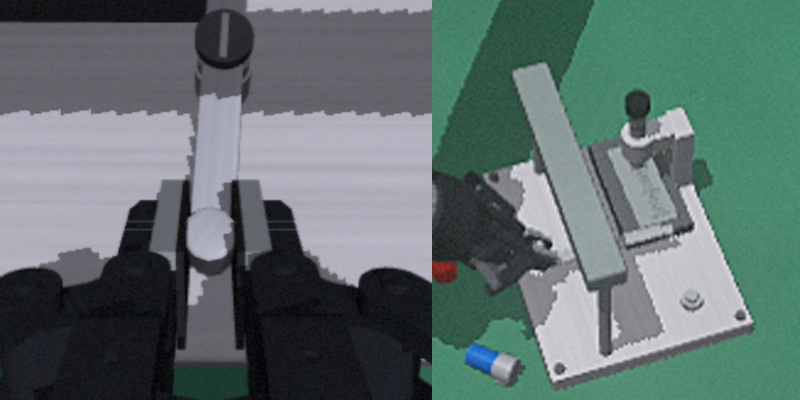

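At about -0.07 rad the knob is still centred and the nose is just short of the glass. The force fell to 12 N, so I press a little more before crossing.

Call:
{"name": "play_rows", "arguments": {
  "series": [
    [0,[-0.02,0,0.022],[0,0,0]],
    [0,[-0.02,0,0.022],[0,0,0]],
    [0,[0,0,0],[0,0,0]]
  ],
  "force": 70
}}

```text
t: 7.68
tool_pos: [0.5751, -0.1252, 0.0506]
tool_rot: [-1.987, -1.611, -0.789]
contact_force: [-9.1, -7.7, 20.6]
opening: 0.0094
grip_force: 69.3
```

Call:
{"name": "play_rows", "arguments": {
  "series": [
    [0,[-0.014,0,0.014],[0,0,0]],
    [0,[-0.014,0,0.014],[0,0,0]],
    [0,[0,0,0],[0,0,0]]
  ]
}}

```text
t: 8.05
tool_pos: [0.5757, -0.1254, 0.0501]
tool_rot: [-1.986, -1.612, -0.791]
contact_force: [-10.4, -7.9, 25.2]
opening: 0.0096
grip_force: 69.8
```

Firmly on the stop. I'll swing on to 0.55.

Call:
{"name": "play_rows", "arguments": {
  "series": [
    [0,[-0.002,0.088,-0.002],[0,0,0]],
    [0,[0.002,0.084,0.002],[0,0,0]],
    [0,[0.006,0.084,0.006],[0,0,0]],
    [0,[0.011,0.083,0.01],[0,0,0]],
    [0,[0,0,0],[0,0,0]]
  ]
}}

```text
t: 8.68
tool_pos: [0.5939, -0.1257, 0.0504]
tool_rot: [-1.985, -1.609, -0.797]
contact_force: [-3.6, 0.7, 23.5]
opening: 0.0097
grip_force: 71.6
```

Call:
{"name": "play_rows", "arguments": {
  "series": [
    [0,[0.015,0.082,0.014],[0,0,0]],
    [0,[0.019,0.08,0.018],[0,0,0]],
    [0,[0.023,0.079,0.021],[0,0,0]],
    [0,[0.027,0.076,0.025],[0,0,0]],
    [0,[0.03,0.074,0.028],[0,0,0]],
    [0,[0,0,0],[0,0,0]]
  ]
}}

```text
t: 9.43
tool_pos: [0.6132, -0.1204, 0.0504]
tool_rot: [-1.98, -1.607, -0.794]
contact_force: [-4.7, 4.5, 25.1]
opening: 0.0095
grip_force: 74.3
```

Run:
```python
from h import *
from station import imaging
P,r,o=here(); print(w2f(P),o['contact_force'])
a=imaging.get_image('wrist')['color'][130:430,190:460]; b=imaging.get_image('scene')['color'][190:290,270:360]
cv2.imwrite('pics/c5.png',np.hstack([cv2.resize(a,(360,400)),cv2.resize(b,(400,444),interpolation=2)[:400]]))
```

```text
[[-39.91567282 -31.65825299  50.4121419 ]] [-4.66464853  4.53251114 25.14193367]
```

View pics/c5.png

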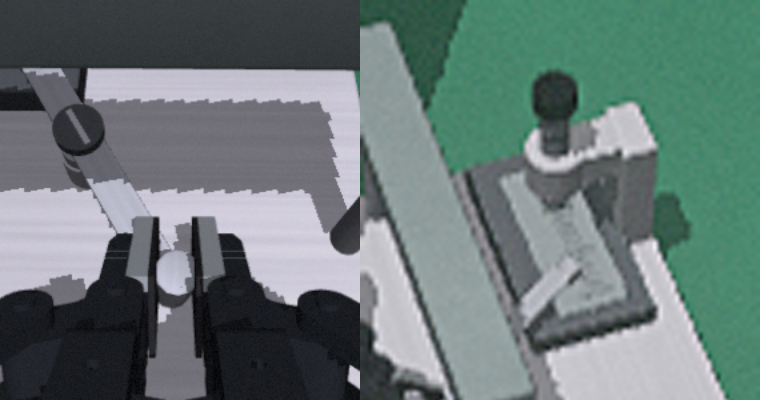

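The scene crop shows the nose lying over the glass end, at about 0.55 rad. I'll let it down.

Call:
{"name": "play_rows", "arguments": {
  "series": [
    [0,[0.02,0,-0.022],[0,0,0]],
    [0,[0.02,0,-0.022],[0,0,0]],
    [0,[0.02,0,-0.022],[0,0,0]],
    [0,[0,0,0],[0,0,0]]
  ]
}}

```text
t: 10.02
tool_pos: [0.6119, -0.1206, 0.0515]
tool_rot: [-1.984, -1.606, -0.789]
contact_force: [-3.1, 4.0, 13.5]
opening: 0.0094
grip_force: 72.1
```

Call:
{"name": "play_rows", "arguments": {
  "series": [
    [0,[0.02,0,-0.022],[0,0,0]],
    [0,[0.02,0,-0.022],[0,0,0]],
    [0,[0,0,0],[0,0,0]]
  ]
}}

```text
t: 10.4
tool_pos: [0.6112, -0.1206, 0.0527]
tool_rot: [-1.985, -1.606, -0.787]
contact_force: [-2.4, 3.7, 8.0]
opening: 0.0095
grip_force: 70.7
```

Call:
{"name": "play_rows", "arguments": {
  "series": [
    [0,[0.02,0,-0.022],[0,0,0]],
    [0,[0.02,0,-0.022],[0,0,0]],
    [0,[0,0,0],[0,0,0]]
  ]
}}

```text
t: 10.78
tool_pos: [0.6106, -0.1205, 0.0539]
tool_rot: [-1.986, -1.606, -0.784]
contact_force: [-2.1, 4.7, 3.0]
opening: 0.0097
grip_force: 69.6
```

Call:
{"name": "play_rows", "arguments": {
  "series": [
    [0,[0.01,0,-0.011],[0,0,0]],
    [0,[0.01,0,-0.011],[0,0,0]],
    [0,[0,0,0],[0,0,0]]
  ]
}}

```text
t: 11.15
tool_pos: [0.6103, -0.1204, 0.0545]
tool_rot: [-1.987, -1.605, -0.783]
contact_force: [-0.5, 5.7, 0.1]
opening: 0.0093
grip_force: 69.2
```

Call:
{"name": "play_rows", "arguments": {
  "series": [
    [0,[0.015,0,0.014],[0,0,0]],
    [0,[0.015,0,0.014],[0,0,0]],
    [0,[0,0,0],[0,0,0]]
  ],
  "force": 20
}}

```text
t: 11.52
tool_pos: [0.6109, -0.1201, 0.0549]
tool_rot: [-1.99, -1.607, -0.783]
contact_force: [-4.4, 4.7, -1.0]
opening: 0.0097
grip_force: 69.5
```

Call:
{"name": "play_rows", "arguments": {
  "series": [
    [0,[0.007,-0.015,0.007],[0,0,0]],
    [0,[0.007,-0.015,0.007],[0,0,0]],
    [0,[0,0,0],[0,0,0]]
  ],
  "force": 20
}}

```text
t: 11.9
tool_pos: [0.6108, -0.1201, 0.0552]
tool_rot: [-1.993, -1.608, -0.784]
contact_force: [-0.6, 1.3, -3.6]
opening: 0.0091
grip_force: 69.2
```

Call:
{"name": "play_rows", "arguments": {
  "series": [
    [0.2,[0,0,0],[0,0,0]],
    [0.5,[0,0,0],[0,0,0]],
    [0.5,[0,0,0],[0,0,0]],
    [0.5,[0,0,0],[0,0,0]]
  ]
}}

```text
t: 12.4
tool_pos: [0.6109, -0.1198, 0.056]
tool_rot: [-1.992, -1.608, -0.785]
contact_force: [1.1, -0.1, -0.5]
opening: 0.0429
grip_force: 0.0
```

Call:
{"name": "play_rows", "arguments": {
  "series": [
    [0.5,[0,0,-0.3],[0,0,0]],
    [0.5,[0,0,-0.6],[0,0,0]],
    [0.5,[0,0,-0.9],[0,0,0]],
    [0.5,[0,0,-0.9],[0,0,0]],
    [0.5,[0,0,-0.9],[0,0,0]],
    [0.2,[0,0,0],[0,0,0]]
  ]
}}

```text
t: 13.15
tool_pos: [0.5859, -0.2434, 0.1918]
tool_rot: [-1.998, -1.613, -0.789]
contact_force: [0.8, 0.7, -0.3]
opening: 0.0252
grip_force: 0.0
```

Run:
```python
from h import *
from station import imaging
P,r,o=here(); print(P,w2f(P),o['contact_force'],o['opening'])
d=imaging.get_image('wrist'); np.savez('w3.npz',P=P,r=r.as_rotvec(),he=d['hand_eye'],K=[d['fx'],d['cx'],d['cy']],D=d['D'],im=d['color'])
# plan to above tube: closed fingers, tilt 0, cap top 165
Rg=Rt(0); T=f2w(p,[60,75,240])[0]
for f in (1,-1): print(f,np.degrees((r.inv()*Rt(0,f)).magnitude()))
up=P+[0,0,.0]; up[2]=.33; half=r*R.from_rotvec((r.inv()*Rg).as_rotvec()*.4)
a,b=plan(P,r,up,half,4,0); print(); plan(a,b,T,Rg,5,0); print(T)
```

```text
[ 0.58588599 -0.24342992  0.19181372] [[-165.95929396  -30.82975117  191.81371678]] [ 0.83577131  0.71032146 -0.29555366] 0.025234558778867232
1 42.76253311973747
-1 179.97927718211528
[0, [0.469, 0.005, -0.507], [0.006, -0.534, -0.0]]
[0, [0.43, 0.005, -0.541], [0.006, -0.535, -0.0]]
[0, [0.388, 0.004, -0.571], [0.006, -0.534, -0.001]]
[0, [0.345, 0.004, -0.599], [0.006, -0.535, -0.0]]

[0, [0.659, -0.426, 0.714], [0.007, -0.641, -0.0]]
[0, [0.721, -0.426, 0.652], [0.007, -0.641, -0.0]]
[0, [0.776, -0.425, 0.586], [0.007, -0.642, -0.0]]
[0, [0.825, -0.424, 0.514], [0.007, -0.641, -0.001]]
[0, [0.868, -0.424, 0.439], [0.007, -0.642, -0.0]]
[ 5.30018645e-01 -2.50197082e-04  2.40000000e-01]
```

Call:
{"name": "play_rows", "arguments": {
  "series": [
    [0,[0.47,0.005,-0.51],[0,-0.535,0]],
    [0,[0.43,0.005,-0.54],[0,-0.535,0]],
    [0,[0.39,0,-0.57],[0,-0.535,0]],
    [0,[0.345,0,-0.6],[0,-0.535,0]]
  ]
}}

```text
t: 13.7
tool_pos: [0.5846, -0.239, 0.3248]
tool_rot: [-2.189, -1.768, -0.499]
contact_force: [-0.0, 0.1, 1.4]
opening: -0.0002
grip_force: 0.0
```

Call:
{"name": "play_rows", "arguments": {
  "series": [
    [0,[0.66,-0.425,0.71],[0,-0.64,0]],
    [0,[0.72,-0.425,0.65],[0,-0.64,0]],
    [0,[0.775,-0.425,0.585],[0,-0.64,0]],
    [0,[0.825,-0.425,0.515],[0,-0.64,0]],
    [0,[0.87,-0.425,0.44],[0,-0.64,0]],
    [0,[0,0,0],[0,0,0]]
  ]
}}

```text
t: 14.45
tool_pos: [0.5261, 0.0086, 0.2334]
tool_rot: [-2.429, -1.979, 0.0]
contact_force: [0.2, -0.3, -0.7]
opening: -0.0002
grip_force: 0.0
```

Run:
```python
from h import *
P,r,o=here(); print(P,w2f(P),o['contact_force'],o['opening'])
plan(P,r,f2w(p,[60,75,175])[0],Rt(0),3,0)
```

```text
[0.5261037  0.00857718 0.23336827] [[ 67.80486943  80.68625185 233.36826934]] [ 0.17906788 -0.34449647 -0.69661661] -0.00021344179176143333
[0, [-0.054, 0.04, 0.389], [-0.015, -0.012, 0.02]]
[0, [-0.054, 0.039, 0.389], [-0.015, -0.012, 0.021]]
[0, [-0.053, 0.039, 0.388], [-0.015, -0.012, 0.02]]
```

Call:
{"name": "play_rows", "arguments": {
  "series": [
    [0,[-0.054,0.04,0.39],[0,0,0]],
    [0,[-0.054,0.04,0.39],[0,0,0]],
    [0,[-0.054,0.04,0.39],[0,0,0]],
    [0,[0,0,0],[0,0,0]]
  ],
  "force": 40
}}

```text
t: 14.95
tool_pos: [0.5316, -0.0067, 0.1753]
tool_rot: [-2.441, -1.966, -0.0]
contact_force: [0.2, 0.7, 0.2]
opening: 0.0
grip_force: 0.0
```

Run:
```python
from h import *
P,r,o=here(); print(P,w2f(P),o['contact_force'])
print(r.inv().apply(f2w(p,[60,75,165])[0]-P)/.05)
```

```text
[ 0.53163584 -0.00670515  0.17529707] [[ 54.03041691  72.05961235 175.29706616]] [0.23111465 0.66097025 0.20734121]
[ 0.11828685 -0.05800959  0.20680343]
```

Call:
{"name": "play_rows", "arguments": {
  "series": [
    [0,[0.118,-0.058,0],[0,0,0]],
    [0,[0,0,0],[0,0,0]],
    [0,[0,0,0],[0,0,0]]
  ]
}}

```text
t: 15.32
tool_pos: [0.532, 0.0009, 0.1795]
tool_rot: [-2.443, -1.973, -0.008]
contact_force: [0.1, -0.1, 0.7]
opening: 0.0002
grip_force: 0.0
```

Call:
{"name": "play_rows", "arguments": {
  "series": [
    [0,[0,0,0.08],[0,0,0]],
    [0,[0,0,0.08],[0,0,0]],
    [0,[0,0,0.04],[0,0,0]],
    [0,[0,0,0.04],[0,0,0]],
    [0,[0,0,0],[0,0,0]],
    [0,[0,0,0],[0,0,0]]
  ]
}}

```text
t: 16.08
tool_pos: [0.5316, 0.0008, 0.1667]
tool_rot: [-2.442, -1.972, -0.006]
contact_force: [-0.7, 0.4, 0.3]
opening: -0.0
grip_force: 0.0
```

Call:
{"name": "play_rows", "arguments": {
  "series": [
    [0,[0,0,0.08],[0,0,0]],
    [0,[0,0,0.08],[0,0,0]],
    [0,[0,0,0.08],[0,0,0]],
    [0,[0,0,0],[0,0,0]],
    [0,[0,0,0],[0,0,0]]
  ]
}}

```text
t: 16.7
tool_pos: [0.5315, 0.0009, 0.1544]
tool_rot: [-2.442, -1.971, -0.006]
contact_force: [-0.2, -0.3, -0.5]
opening: -0.0
grip_force: 0.0
```

Call:
{"name": "play_rows", "arguments": {
  "series": [
    [0,[0,0,0.03],[0,0,0]],
    [0,[0,0,0.03],[0,0,0]]
  ]
}}

```text
t: 16.95
tool_pos: [0.5318, 0.0008, 0.1522]
tool_rot: [-2.442, -1.972, -0.007]
contact_force: [-0.9, 0.4, 4.0]
opening: 0.0001
grip_force: 1.8
```

Run:
```python
from h import *
from station import imaging
P,r,o=here(); print(w2f(P))
d=imaging.get_image('wrist'); a=d['color']; b=imaging.get_image('scene')['color'][180:270,275:365]
q=proj('scene',f2w(p,[60,75,165])),proj('scene',f2w(p,[60,75,105])); print(q)
cv2.imwrite('pics/c6.png',np.hstack([cv2.resize(a,(400,300))[:, :],cv2.resize(b,(300,300),interpolation=2)]))
cv2.imwrite('pics/c6.png',np.hstack([cv2.resize(a[150:450,170:470],(400,400)),cv2.resize(b,(400,400),interpolation=2)]))
```

```text
[[ 61.43415666  73.51538984 152.18982937]]
(array([[313.17847362, 206.45354087]]), array([[313.09249544, 222.67289308]]))
```

View pics/c6.png

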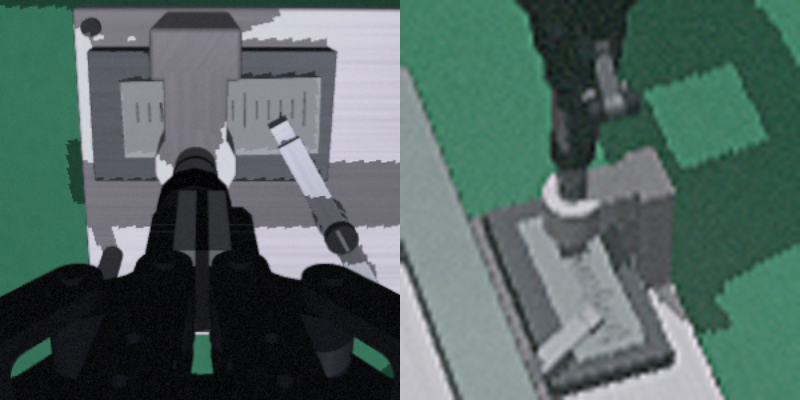

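The last picture shows the fingertips on the cap, the tube partly down, and the clip nose on the glass end. I'll continue down towards TCP z 0.140.

Call:
{"name": "play_rows", "arguments": {
  "series": [
    [0,[0,0,0.05],[0,0,0]],
    [0,[0,0,0.05],[0,0,0]],
    [0,[0,0,0.05],[0,0,0]],
    [0,[0,0,0],[0,0,0]],
    [0,[0,0,0],[0,0,0]]
  ]
}}

```text
t: 17.68
tool_pos: [0.5315, 0.0009, 0.1436]
tool_rot: [-2.442, -1.971, -0.006]
contact_force: [0.5, 0.0, 1.1]
opening: 0.0002
grip_force: 0.3
```

Call:
{"name": "play_rows", "arguments": {
  "series": [
    [0,[0,0,0.035],[0,0,0]],
    [0,[0,0,0.035],[0,0,0]],
    [0,[0,0,0],[0,0,0]],
    [0,[0,0,0],[0,0,0]]
  ]
}}

```text
t: 18.18
tool_pos: [0.5315, 0.001, 0.1404]
tool_rot: [-2.442, -1.971, -0.006]
contact_force: [-0.4, 0.3, 1.5]
opening: 0.0002
grip_force: 1.0
```

Call:
{"name": "play_rows", "arguments": {
  "series": [
    [0,[0,0,0.008],[0,0,0]],
    [0,[0,0,0],[0,0,0]],
    [0,[0,0,-0.3],[0,0,0]],
    [0,[0,0,-0.8],[0,0,0]],
    [0.2,[0,0,-0.9],[0,0,0]],
    [0.4,[0,0,-0.6],[0,0,0]]
  ]
}}

```text
t: 18.92
tool_pos: [0.532, 0.0003, 0.2734]
tool_rot: [-2.444, -1.973, -0.01]
contact_force: [-0.4, -0.7, 1.2]
opening: 0.0333
grip_force: 0.0
```

Run:
```python
from h import *
P,r,o=here(); print(P)
P=np.array([.5315,.001,.270]); r=R.from_rotvec([-2.442,-1.971,-.006])
d=np.load('w3.npz'); T=d['P']; Rg=R.from_rotvec(d['r']); mid=T.copy(); mid[2]=.30
a,b=plan(P,r,mid,Rg,7,.5); print(); plan(a,b,T,Rg,3,.5)
```

```text
[5.32013945e-01 3.37396603e-04 2.73430358e-01]
[0.5, [-0.649, 0.299, -0.089], [-0.008, 0.758, -0.0]]
[0.5, [-0.636, 0.299, -0.157], [-0.009, 0.758, -0.0]]
[0.5, [-0.616, 0.3, -0.223], [-0.008, 0.758, -0.0]]
[0.5, [-0.59, 0.3, -0.286], [-0.009, 0.759, -0.0]]
[0.5, [-0.556, 0.3, -0.347], [-0.008, 0.758, -0.0]]
[0.5, [-0.516, 0.301, -0.403], [-0.008, 0.759, -0.001]]
[0.5, [-0.47, 0.301, -0.455], [-0.009, 0.758, -0.0]]

[0.5, [-0.49, -0.005, 0.529], [0.0, 0.0, -0.0]]
[0.5, [-0.49, -0.005, 0.53], [0.0, 0.0, -0.0]]
[0.5, [-0.489, -0.005, 0.529], [0.0, 0.0, -0.0]]
```

Call:
{"name": "play_rows", "arguments": {
  "series": [
    [0.5,[-0.65,0.3,-0.09],[-0.008,0.758,0]],
    [0.5,[-0.635,0.3,-0.157],[-0.008,0.758,0]],
    [0.5,[-0.615,0.3,-0.223],[-0.008,0.758,0]],
    [0.5,[-0.59,0.3,-0.286],[-0.008,0.758,0]],
    [0.5,[-0.555,0.3,-0.347],[-0.008,0.758,0]],
    [0.5,[-0.515,0.3,-0.403],[-0.008,0.758,0]],
    [0.5,[-0.47,0.3,-0.455],[-0.008,0.758,0]]
  ]
}}

```text
t: 19.8
tool_pos: [0.586, -0.2454, 0.3015]
tool_rot: [-1.996, -1.612, -0.792]
contact_force: [0.5, 0.5, -0.3]
opening: 0.0429
grip_force: 0.0
```

Call:
{"name": "play_rows", "arguments": {
  "series": [
    [0.5,[-0.49,-0.005,0.53],[0,0,0]],
    [0.5,[-0.49,-0.005,0.53],[0,0,0]],
    [0.5,[-0.49,-0.005,0.53],[0,0,0]],
    [0.5,[0,0,0],[0,0,0]],
    [0.5,[0,0,0],[0,0,0]]
  ]
}}

```text
t: 20.42
tool_pos: [0.5865, -0.2443, 0.194]
tool_rot: [-1.998, -1.615, -0.79]
contact_force: [-0.1, 0.2, -0.4]
opening: 0.0431
grip_force: 0.0
```

```bash
cat > cap.py <<'E'
from h import *
from station import imaging
P,r,o=here(); print(P,o['tool_rot'],o['t'],o['contact_force'])
d=imaging.get_image('wrist'); np.savez('w4.npz',P=P,r=r.as_rotvec(),he=d['hand_eye'],K=[d['fx'],d['cx'],d['cy']],D=d['D'],im=d['color'])
for n,hs in (('w3.npz',(.165,.150)),('w4.npz',(.140,.125))):
    d=np.load(n); Tw=np.eye(4); Tw[:3,:3]=R.from_rotvec(d['r']).as_matrix(); Tw[:3,3]=d['P']
    E=np.linalg.inv(Tw@d['he']); f,cx,cy=d['K']; CAM['wrist']=(K(f,cx,cy),d['D'],E[:3])
    th=np.linspace(0,2*np.pi,60)
    pts=np.array([proj('wrist',f2w(p,np.c_[60+12*np.cos(th),75+12*np.sin(th),0*th+h*1000])) for h in hs]).reshape(-1,2)
    print(n,'pred cap bbox',pts.min(0).round(1),pts.max(0).round(1),'sleeve',proj('wrist',f2w(p,[60,75,105])).round(1))
    g=cv2.cvtColor(d['im'],cv2.COLOR_BGR2GRAY); c=pts.mean(0).astype(int); x0,y0=c-45; x0=max(x0,0);y0=max(y0,0)
    m=(g[y0:y0+90,x0:x0+90]<40).astype(np.uint8); nn,l,s,ce=cv2.connectedComponentsWithStats(m)
    for i in range(1,nn):
        if s[i,4]>60: print('  blob x',s[i,0]+x0,s[i,0]+x0+s[i,2]-1,'y',s[i,1]+y0,s[i,1]+y0+s[i,3]-1,'area',s[i,4])
    col=g[:200,c[0]-3:c[0]+4].mean(1).round().astype(int); print(c[0],col[max(0,c[1]-30):c[1]+60].tolist(), 'from row',max(0,c[1]-30))
E
python3 cap.py
```

```text
[ 0.58651397 -0.24433155  0.19396249] [-1.99829898 -1.61492119 -0.78966032] 20.425 [-0.10849958  0.2153354  -0.41215536]
w3.npz pred cap bbox [158.8  10.2] [197.2  48.7] sleeve [[197.  85.]]
  blob x 163 197 y 24 60 area 994
  blob x 181 200 y 60 78 area 64
178 [85, 87, 85, 86, 86, 88, 88, 87, 88, 88, 87, 88, 89, 90, 89, 88, 90, 90, 90, 88, 89, 89, 87, 70, 26, 20, 18, 16, 20, 19, 18, 19, 20, 16, 19, 21, 18, 21, 20, 19, 18, 16, 19, 10, 6, 7, 9, 6, 6, 11, 8, 10, 4, 7, 9, 8, 11, 6, 10, 36, 52, 54, 57, 61, 65, 64, 67, 71, 71, 73, 76, 76, 77, 77, 81, 84, 84, 84, 84, 86, 87, 92, 103, 111, 127, 134, 134, 127, 109] from row 0
w4.npz pred cap bbox [169.7  41. ] [204.8  76.7] sleeve [[196.6  85.8]]
  blob x 170 202 y 42 77 area 896
187 [89, 88, 88, 89, 87, 89, 87, 87, 87, 88, 89, 88, 88, 80, 44, 20, 22, 21, 19, 21, 19, 21, 19, 18, 18, 19, 19, 18, 22, 20, 19, 17, 15, 9, 8, 8, 9, 7, 9, 7, 10, 9, 7, 7, 9, 10, 6, 10, 28, 40, 43, 43, 43, 46, 50, 53, 55, 60, 63, 66, 62, 88, 120, 123, 123, 124, 122, 124, 123, 123, 124, 123, 122, 122, 122, 123, 124, 124, 123, 123, 123, 122, 123, 124, 122, 124, 124, 124, 124, 123] from row 28
```

Run:
```python
from h import *
d=np.load('w4.npz'); g=cv2.cvtColor(d['im'],cv2.COLOR_BGR2GRAY)
print('w4'); 
for y in range(70,108,1): print(y,g[y,176:216:2].tolist())
d=np.load('w3.npz'); g=cv2.cvtColor(d['im'],cv2.COLOR_BGR2GRAY)
print('w3'); 
for y in range(56,100,1): print(y,g[y,172:216:2].tolist())
```

```text
w4
70 [13, 0, 5, 5, 4, 5, 3, 4, 12, 6, 8, 0, 26, 166, 180, 171, 177, 173, 111, 52]
71 [17, 18, 14, 8, 11, 1, 7, 15, 11, 6, 1, 11, 52, 132, 173, 172, 179, 173, 81, 53]
72 [46, 7, 1, 5, 5, 2, 9, 9, 0, 7, 6, 8, 51, 100, 167, 172, 178, 171, 60, 56]
73 [82, 20, 11, 3, 10, 15, 10, 3, 9, 11, 16, 37, 40, 99, 123, 127, 176, 172, 50, 52]
74 [82, 61, 5, 6, 3, 6, 7, 7, 10, 18, 36, 41, 38, 97, 100, 99, 175, 175, 51, 52]
75 [84, 78, 50, 13, 7, 4, 10, 16, 8, 40, 47, 37, 38, 95, 98, 99, 179, 172, 57, 56]
76 [85, 85, 83, 42, 31, 23, 31, 33, 39, 42, 43, 42, 39, 86, 98, 101, 177, 168, 56, 48]
77 [86, 85, 87, 67, 38, 38, 40, 44, 46, 47, 43, 40, 43, 70, 94, 100, 172, 156, 53, 52]
78 [85, 80, 84, 75, 40, 41, 46, 47, 45, 46, 44, 42, 40, 45, 95, 99, 175, 168, 54, 54]
79 [88, 86, 84, 78, 41, 46, 44, 46, 41, 46, 46, 39, 43, 43, 95, 100, 176, 178, 55, 52]
80 [82, 86, 84, 89, 49, 46, 42, 41, 42, 47, 48, 41, 41, 38, 97, 106, 174, 180, 104, 53]
81 [84, 88, 89, 98, 55, 47, 45, 48, 42, 47, 44, 45, 40, 47, 100, 103, 178, 181, 167, 50]
82 [82, 83, 121, 97, 73, 50, 43, 45, 42, 47, 46, 42, 42, 49, 66, 105, 177, 183, 17
[... 6330 characters left out ...]
, 126, 126, 122]
94 [122, 120, 122, 121, 120, 121, 124, 125, 123, 125, 123, 123, 123, 120, 124, 123, 124, 122, 125, 124, 122, 127]
95 [123, 123, 121, 120, 120, 120, 121, 124, 126, 124, 122, 121, 124, 121, 121, 121, 121, 123, 122, 124, 126, 126]
96 [121, 121, 124, 120, 124, 122, 122, 122, 125, 122, 121, 122, 122, 124, 125, 123, 121, 121, 124, 125, 125, 127]
97 [120, 119, 122, 122, 124, 123, 122, 123, 123, 122, 120, 126, 124, 123, 121, 123, 123, 121, 125, 125, 124, 126]
98 [121, 121, 119, 120, 122, 123, 125, 122, 125, 124, 123, 124, 123, 121, 123, 121, 123, 124, 121, 122, 127, 124]
99 [121, 119, 123, 121, 121, 121, 123, 124, 124, 123, 126, 123, 121, 123, 125, 124, 124, 123, 124, 124, 125, 128]
```

Run:
```python
from h import *
th=np.linspace(0,2*np.pi,180)
def load(n):
    d=np.load(n); Tw=np.eye(4); Tw[:3,:3]=R.from_rotvec(d['r']).as_matrix(); Tw[:3,3]=d['P']
    E=np.linalg.inv(Tw@d['he']); f,cx,cy=d['K']; CAM['wrist']=(K(f,cx,cy),d['D'],E[:3])
for n,zs in (('w3.npz',(130,120,118,116,114)),('w4.npz',(108,106,105,104,102))):
    load(n)
    for z in zs:
        q=proj('wrist',f2w(p,np.c_[60+8.2*np.cos(th),75+8.2*np.sin(th),0*th+z])); i=q[:,0].argmax(); j=q[:,1].argmax(); print(n,z,'right',q[i].round(1),'bottom',q[j].round(1))
    for z in ((155,153,151) if n=='w3.npz' else (142,140,138)):
        q=proj('wrist',f2w(p,np.c_[60+12*np.cos(th),75+12*np.sin(th),0*th+z])); q2=proj('wrist',f2w(p,np.c_[60+12*np.cos(th),75+12*np.sin(th),0*th+z-15])); print('cap',z,q.min(0).round(1),q2.max(0).round(1))
    q=proj('wrist',f2w(p,np.c_[60+16*np.cos(th),75+16*np.sin(th),0*th+105])); print('sleeve bbox',q.min(0),q.max(0))
```

```text
w3.npz 130 right [199.   59.5] bottom [187.   67.4]
w3.npz 120 right [202.1  69.7] bottom [190.5  77.5]
w3.npz 118 right [202.7  71.7] bottom [191.2  79.5]
w3.npz 116 right [203.3  73.6] bottom [191.8  81.4]
w3.npz 114 right [203.9  75.6] bottom [192.5  83.4]
cap 155 [163.4  22.5] [200.5  60. ]
cap 153 [164.3  24.9] [201.2  62.2]
cap 151 [165.2  27.3] [201.8  64.3]
sleeve bbox [178.34568878  72.20529304] [215.58335435  98.37463502]
w4.npz 108 right [205.3  82.1] bottom [194.1  89.8]
w4.npz 106 right [205.8  84. ] bottom [194.8  91.7]
w4.npz 105 right [206.1  84.9] bottom [195.1  92.6]
w4.npz 104 right [206.4  85.8] bottom [195.4  93.5]
w4.npz 102 right [207.   87.6] bottom [196.   95.3]
cap 142 [168.8  38.8] [204.2  74.7]
cap 140 [169.7  41. ] [204.8  76.7]
cap 138 [170.5  43.2] [205.4  78.7]
sleeve bbox [178.08750812  73.05424828] [215.13595561  99.14960447]
```

Cap (≈139.5 mm) and ring (≈105 mm) agree with the mark. Now back to the knob.

Run:
```python
from h import *
P,r,o=here(); W=np.array([.6109,-.1198,.057]); Rg=Rt(43); z=Rg.as_matrix()[:,2]
a,b=plan(P,r,W-.06*z,Rg,3,.5); plan(a,b,W,Rg,3,.5)
```

```text
[0.5, [-0.001, -0.026, 0.848], [0.023, 0.015, 0.012]]
[0.5, [-0.002, -0.024, 0.848], [0.023, 0.015, 0.012]]
[0.5, [-0.005, -0.02, 0.849], [0.023, 0.014, 0.012]]
[0.5, [0.0, -0.0, 0.4], [-0.0, 0.0, 0.0]]
[0.5, [0.0, -0.0, 0.4], [-0.0, 0.0, 0.0]]
[0.5, [0.0, -0.0, 0.4], [-0.0, 0.0, 0.0]]
```

Call:
{"name": "play_rows", "arguments": {
  "series": [
    [0.5,[0,-0.025,0.848],[0.023,0.015,0.012]],
    [0.5,[0,-0.024,0.848],[0.023,0.015,0.012]],
    [0.5,[-0.005,-0.02,0.848],[0.023,0.015,0.012]],
    [0.5,[0,0,0.4],[0,0,0]],
    [0.5,[0,0,0],[0,0,0]],
    [0.5,[0,0,0],[0,0,0]]
  ]
}}

```text
t: 21.22
tool_pos: [0.6053, -0.1471, 0.0861]
tool_rot: [-1.992, -1.607, -0.785]
contact_force: [-0.1, 0.1, -0.4]
opening: 0.0429
grip_force: 0.0
```

Run:
```python
from h import *
P,r,o=here(); W=np.array([.6109,-.1198,.057]); Rg=Rt(43); print(P,o['contact_force'])
plan(P,r,W,Rg,2,.5)
```

```text
[ 0.60525639 -0.14710106  0.08612321] [-0.14608791  0.0772435  -0.37219205]
[0.5, [0.005, -0.003, 0.403], [0.002, -0.0, -0.002]]
[0.5, [0.005, -0.002, 0.403], [0.003, -0.001, -0.001]]
```

Call:
{"name": "play_rows", "arguments": {
  "series": [
    [0.5,[0.005,0,0.4],[0,0,0]],
    [0.5,[0.005,0,0.4],[0,0,0]],
    [0.5,[0,0,0],[0,0,0]],
    [0,[0,0,0],[0,0,0]],
    [0,[0,0,0],[0,0,0]],
    [0,[0,0,0],[0,0,0]],
    [0,[0,0,0],[0,0,0]]
  ],
  "force": 70
}}

```text
t: 22.1
tool_pos: [0.6105, -0.1192, 0.0558]
tool_rot: [-1.992, -1.605, -0.784]
contact_force: [1.7, -2.1, 0.1]
opening: 0.0095
grip_force: 68.3
```

Call:
{"name": "play_rows", "arguments": {
  "series": [
    [0,[-0.023,0.003,0.019],[0,0,0]],
    [0,[-0.023,0.003,0.019],[0,0,0]],
    [0,[-0.023,0.003,0.019],[0,0,0]],
    [0,[-0.023,0.003,0.019],[0,0,0]],
    [0,[0,0,0],[0,0,0]]
  ]
}}

```text
t: 22.72
tool_pos: [0.6116, -0.1195, 0.0535]
tool_rot: [-1.986, -1.605, -0.789]
contact_force: [-1.7, -1.0, 13.5]
opening: 0.0093
grip_force: 70.7
```

Call:
{"name": "play_rows", "arguments": {
  "series": [
    [0,[-0.02,0,0.022],[0,0,0]],
    [0,[-0.02,0,0.022],[0,0,0]],
    [0,[0,0,0],[0,0,0]]
  ]
}}

```text
t: 23.1
tool_pos: [0.6123, -0.1196, 0.0521]
tool_rot: [-1.985, -1.606, -0.791]
contact_force: [-2.4, -0.9, 18.8]
opening: 0.0094
grip_force: 72.3
```

Call:
{"name": "play_rows", "arguments": {
  "series": [
    [0,[-0.02,0,0.022],[0,0,0]],
    [0,[-0.02,0,0.022],[0,0,0]],
    [0,[0,0,0],[0,0,0]]
  ]
}}

```text
t: 23.48
tool_pos: [0.6132, -0.1194, 0.0514]
tool_rot: [-1.983, -1.606, -0.795]
contact_force: [-3.5, -1.3, 25.9]
opening: 0.0091
grip_force: 73.6
```

Call:
{"name": "play_rows", "arguments": {
  "series": [
    [0,[-0.03,-0.074,-0.028],[0,0,0]],
    [0,[-0.027,-0.076,-0.025],[0,0,0]],
    [0,[-0.023,-0.079,-0.021],[0,0,0]],
    [0,[-0.019,-0.08,-0.018],[0,0,0]],
    [0,[0,0,0],[0,0,0]]
  ]
}}

```text
t: 24.1
tool_pos: [0.5965, -0.1264, 0.0482]
tool_rot: [-1.993, -1.612, -0.788]
contact_force: [-3.0, -11.7, 15.2]
opening: 0.0098
grip_force: 75.8
```

Call:
{"name": "play_rows", "arguments": {
  "series": [
    [0,[-0.015,-0.082,-0.014],[0,0,0]],
    [0,[-0.011,-0.083,-0.01],[0,0,0]],
    [0,[-0.006,-0.084,-0.006],[0,0,0]],
    [0,[-0.002,-0.084,-0.002],[0,0,0]],
    [0,[0.002,-0.088,0.002],[0,0,0]],
    [0,[0,0,0],[0,0,0]]
  ]
}}

```text
t: 24.85
tool_pos: [0.577, -0.1262, 0.0484]
tool_rot: [-2.0, -1.613, -0.79]
contact_force: [-1.4, -15.3, 14.1]
opening: 0.0094
grip_force: 72.9
```

Call:
{"name": "play_rows", "arguments": {
  "series": [
    [0,[0.007,-0.087,0.006],[0,0,0]],
    [0,[0.011,-0.086,0.011],[0,0,0]],
    [0,[0.016,-0.085,0.015],[0,0,0]],
    [0,[0.02,-0.083,0.019],[0,0,0]],
    [0,[0.024,-0.081,0.023],[0,0,0]],
    [0,[0,0,0],[0,0,0]]
  ]
}}

```text
t: 25.6
tool_pos: [0.557, -0.1172, 0.0482]
tool_rot: [-2.0, -1.614, -0.788]
contact_force: [-5.7, -18.1, 15.1]
opening: 0.0096
grip_force: 74.6
```

Call:
{"name": "play_rows", "arguments": {
  "series": [
    [0,[0.006,0,-0.036],[0,0,0]],
    [0,[0.006,0,-0.036],[0,0,0]],
    [0,[0.006,0,-0.036],[0,0,0]],
    [0,[0.01,0,-0.026],[0,0,0]],
    [0,[0,0,0],[0,0,0]]
  ]
}}

```text
t: 26.22
tool_pos: [0.5546, -0.1159, 0.0505]
tool_rot: [-1.995, -1.608, -0.787]
contact_force: [4.8, -3.1, 2.4]
opening: 0.0094
grip_force: 71.1
```

Call:
{"name": "play_rows", "arguments": {
  "series": [
    [0,[0.01,0,-0.022],[0,0,0]],
    [0,[0.02,0,-0.022],[0,0,0]],
    [0,[0.02,0,-0.022],[0,0,0]],
    [0,[0,0,0],[0,0,0]]
  ]
}}

```text
t: 26.72
tool_pos: [0.5531, -0.1155, 0.0525]
tool_rot: [-1.995, -1.606, -0.782]
contact_force: [4.7, -2.5, -3.4]
opening: 0.0095
grip_force: 69.2
```

Call:
{"name": "play_rows", "arguments": {
  "series": [
    [0,[-0.01,0.03,0.01],[0,0,0]],
    [0,[0,0,0],[0,0,0]],
    [0.2,[0,0,0],[0,0,0]],
    [0.5,[0,0,0],[0,0,0]],
    [0.5,[0,0,0],[0,0,0]],
    [0.5,[0,0,0],[0,0,0]]
  ]
}}

```text
t: 27.48
tool_pos: [0.5536, -0.1145, 0.0526]
tool_rot: [-1.989, -1.604, -0.782]
contact_force: [-0.2, 0.3, 0.8]
opening: 0.0427
grip_force: 0.0
```

Call:
{"name": "play_rows", "arguments": {
  "series": [
    [0.5,[0,0,-0.3],[0,0,0]],
    [0.5,[0,0,-0.6],[0,0,0]],
    [0.5,[0,0,-0.9],[0,0,0]],
    [0.5,[0,0,-0.9],[0,0,0]],
    [0.5,[0,0,-0.9],[0,0,0]],
    [0.5,[0,0,-0.5],[0,0,0]],
    [0.5,[0,0,0],[0,0,0]]
  ]
}}

```text
t: 28.35
tool_pos: [0.5253, -0.2542, 0.205]
tool_rot: [-1.994, -1.607, -0.785]
contact_force: [0.4, 0.3, 0.1]
opening: 0.0426
grip_force: 0.0
```

Run:
```python
from h import *
from station import imaging
P,r,o=here(); print(P,w2f(P),o['contact_force'],o['t'])
d=imaging.get_image('top')['color']; s=imaging.get_image('scene')['color']; cv2.imwrite('pics/top9.png',d); cv2.imwrite('pics/scene9.png',s)
s0=cv2.imread('pics/scene0.png'); t0=cv2.imread('pics/top0.png')
def warp(n,im,z,x,y,s=1): # rectify plane z (fixture mm) region, 1px=1mm/s
    X,Y=np.meshgrid(np.arange(*x,1/s),np.arange(*y,1/s)); q=proj(n,f2w(p,np.c_[X.ravel(),Y.ravel(),0*X.ravel()+z])).astype(np.float32).reshape(*X.shape,2)
    return cv2.remap(im,q,None,cv2.INTER_CUBIC)
# glass: top z=40 ; profile across end (y) and across sides (x), both cameras, before/after
for n,a,b in (('top',t0,d),('scene',s0,s)):
    for nm,(x,y),ax in (('end y0..30',((62,76),(0,30)),1),('side x30..55',((30,55),(20,40)),0)):
        A,B=[cv2.cvtColor(warp(n,i,40,x,y),cv2.COLOR_BGR2GRAY).astype(float) for i in (a,b)]
        print(n,nm,A.mean(ax).round().astype(int).tolist()); print('   after',B.mean(ax).round().astype(int).tolist())
    A,B=[warp(n,i,40,(30,90),(5,55),2).astype(np.float32)[...,1] for i in (a,b)]
    print('phase shift px(0.5mm)',cv2.phaseCorrelate(A,B,cv2.createHanningWindow(A.shape[::-1],cv2.CV_32F)))
# clip visible nose: bright ridge vs angle at z=47, r 45..62
for n,im in (('top',d),('scene',s),('top',t0)):
    res=[]
    for h in np.arange(-.75,.76,.05):
        q=proj(n,f2w(p,np.array([[k*np.cos(h),k*np.sin(h),47] for k in range(35,66,3)]))).astype(np.float32)
        res.append(int(cv2.remap(im,q[None],None,1).mean()))
    print(n,res)
```

```text
[ 0.52527804 -0.2542036   0.20499436] [[-189.25581183   26.14979038  204.99436378]] [0.40792401 0.33172382 0.07951024] 28.35
top end y0..30 [199, 198, 195, 189, 180, 166, 151, 133, 118, 106, 100, 100, 106, 114, 123, 129, 133, 134, 133, 131, 129, 128, 127, 128, 129, 130, 130, 131, 131, 131]
   after [221, 220, 216, 211, 201, 188, 171, 151, 134, 121, 115, 116, 122, 131, 140, 146, 151, 152, 152, 149, 147, 145, 145, 146, 147, 148, 149, 149, 149, 149]
top side x30..55 [93, 95, 96, 96, 94, 93, 93, 94, 96, 99, 105, 112, 119, 126, 132, 135, 137, 137, 137, 137, 136, 137, 137, 137, 137]
   after [108, 109, 109, 109, 108, 108, 108, 108, 110, 114, 120, 127, 136, 144, 151, 154, 155, 156, 156, 156, 156, 156, 156, 156, 156]
phase shift px(0.5mm) ((-0.3451715437755638, 0.20037160212866922), 0.3846483195622762)
scene end y0..30 [69, 80, 90, 98, 103, 104, 102, 98, 92, 87, 88, 97, 112, 128, 144, 154, 158, 156, 150, 143, 137, 134, 135, 139, 142, 143, 141, 138, 138, 141]
   after [73, 84, 97, 107, 112, 114, 111, 106, 100, 96, 98, 107, 123, 139, 154, 165, 169, 167, 161, 153, 147, 144, 145, 149, 152, 153, 
[... 158 characters left out ...]
   after [110, 109, 109, 109, 108, 106, 105, 106, 106, 104, 102, 109, 129, 155, 170, 171, 166, 162, 161, 161, 162, 162, 162, 163, 163]
phase shift px(0.5mm) ((0.012194016368908933, 0.02375612052112075), 0.8916679954528809)
top [201, 205, 208, 212, 214, 214, 215, 208, 188, 160, 152, 162, 181, 197, 208, 215, 213, 193, 157, 135, 134, 137, 137, 138, 137, 135, 133, 130, 127, 124, 122]
scene [149, 135, 132, 131, 157, 181, 181, 182, 185, 180, 155, 99, 58, 71, 96, 112, 106, 105, 130, 147, 143, 144, 145, 142, 144, 141, 139, 136, 132, 131, 126]
top [188, 193, 192, 190, 185, 165, 140, 131, 137, 156, 173, 185, 192, 196, 197, 198, 194, 173, 139, 118, 117, 121, 121, 120, 120, 118, 116, 114, 111, 109, 107]
```

The glass profiles are unchanged (scene shift about 0.01 mm), and the clip sits at about -0.4 rad, clear of the glass. The arm is free of everything.

```bash
python3 -c "
from station import ctrl
print(ctrl.finish_job())"
```

```text
the job is handed in; nothing more can be done
None
```

I handed the job in at about 28 s. The clip held the glass while the tube was pushed down to within about 1 mm of its ring mark. The clip was then swung clear to about -0.4 rad and released. Before/after images show no measurable shift of the glass; I made no before/after check of the loose bench items.

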